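Load a blank under the spring flap

TASK

Load the blank into the station: with one fingertip press the long red bar down and hold it, so that the orange spring flap stays open, while another finger pushes the carrier by its upright yellow plate until its nose is fully home against the end stop. Then let go, so that the flap springs shut behind the blank. Only push the carrier, never lift or tip it; do not let the flap press or rub on the carrier or its blank, and leave the other things on the table where they are.

Things in the scene. Friction and masses are not known exactly. Their poses are not given: they have to be found in the camera images.
- station: Fixed loading station. Its x axis is the loading direction, z up; origin on the table, on the channel's centre line, in the plane of the flap lip's front. The carrier slides on the table between two steel rails 12 mm high, inner faces at y = +-28 mm, x = -165 to 85 mm (flared ends to -182). Two cream hinge posts, 34 mm high, stand at y = 38 to 48 mm beside the flap. Nothing is under the red bar.
- end_stop (a point): Centre of the face of the dark end stop (76 mm wide, 30 mm high) at station x = 70 mm, 15 mm above the table. Behind it is a cream housing with black bellows: station x = 85 to 190 mm, y = -75 to 75 mm, 66 mm high.
- flap (a joint): Angle of the orange spring flap, rad: 0 shut, 0.9 fully open. Hinge line parallel to the station's x axis at station y = 38 mm, z = 38 mm (left of the channel). The cover spans x 2 to 80, y 36 to -38 mm, underside 35 mm high when shut; its right edge rises to about 95 mm at 0.8 rad. From 0.4 rad the lip clears the blank; 0.6 to 0.85 is comfortable. Released, it springs shut.
- lip (a point): Middle of the lower edge of the flap's front lip, a 4 mm orange plate across the channel (station x = 0 to 4, y = 6 to -28 mm when shut). Shut, it hangs down to 14 mm above the table: it bars the blank's way but passes over the 6 mm sled.
- bar_end (a point): Near tip of the red press bar, on its axis: a rod 16 mm thick, part of the flap, that runs from here (station x = -198 mm) 274 mm along station +x. Shut: axis at y = 72 mm, top 62 mm high. Pressing it down opens the flap: at 0.7 rad y = 75 mm, top 36 mm high; at 0.9 rad top 29 mm. It takes 2 N at first, 6 N near the stop, anywhere along it; a fingertip can slide along it while pressing.
- carrier: Loose carrier, about 0.4 kg, in the channel. Origin: centre of the underside of its dark steel sled, 126 x 50 x 6 mm; its x axis points along the sled to the nose (x = 63 mm), within 0.02 rad of the station's x at the start. It starts with the blank in front of the lip. Fully home, nose against the end stop, its origin is at station x = 7 mm and the blank is 11 mm past the lip.
- blank (a point): Centre of the aluminium blank fixed on the carrier's front: 50 (along x) x 40 x 20 mm, carrier x = 8 to 58, y = -23 to 17 mm, top 26 mm above the table.
- push_plate (a point): Middle of the rear face (the face to push, carrier x = -63 mm) of the upright yellow push plate at the carrier's tail, here 50 mm above the table. The plate is 6 mm thick, 50 mm wide, and its top is 66 mm above the table.
- spare_blank: Bystander: loose aluminium block 50 x 40 x 20 mm; origin at the centre of its underside.
- brass_blank: Bystander: loose brass block 45 x 45 x 30 mm; origin at the centre of its underside.
- screwdriver: Bystander: screwdriver lying left of the bar; origin under its middle.
- oil_can: Bystander: green can, 54 mm across, 95 mm high, left of the station; origin at the centre of its underside.
- chip_brush: Bystander: hand brush lying right of the channel; origin under its middle.
- cutter_cup: Bystander: blue cup, 64 mm across, 70 mm high; origin at the centre of its underside.
There are look-alikes about, which are no part of the job. Leave any pink or turquoise look-alike of the carrier alone.

How it is judged:
On the way, in this order (a step that is already met when the one before it is completed fails the run):
1. the flap is held well open by a finger while the carrier is still in front of the lip (value of joint flap above 0.4 rad and contact force between the fingers and flap above 0.5 N and x of carrier in the frame of station below -0.04 m), for 0.1 s.
2. with the flap still held open by a finger, the carrier is pushed home (value of joint flap above 0.3 rad and contact force between the fingers and flap above 0.5 N and x of carrier in the frame of station between 0.002 and 0.012 m and angle between carrier's own z axis and vertical below 0.05 rad and height (world z) of carrier below 0.004 m), for 0.1 s.
At the end, for the whole second after the job is handed in: The carrier stands flat on the table with its nose within 5 mm of the end stop, at rest, and the flap is shut (below 0.04 rad) behind the blank (x of carrier in the frame of station between 0.002 and 0.012 m and angle between carrier's own z axis and vertical below 0.05 rad and height (world z) of carrier below 0.004 m and value of joint flap below 0.04 rad and linear speed of carrier below 0.01 m/s and velocity of joint flap below 0.05 rad/s); the robot touches nothing.
It fails at once if the carrier is lifted or tipped (height (world z) of carrier above 0.012 m or angle between carrier's own z axis and vertical above 0.2 rad).
It fails at once if the flap presses or rubs on the carrier (over 1.5 N) (contact force between flap and carrier above 1.5 N).
It fails at once if a bystander is moved more than 15 mm (distance of any of spare_blank, brass_blank, screwdriver, oil_can, chip_brush, cutter_cup from where it was at the start of the episode above 0.015 m).
It also fails if it takes over 40 s, if anything falls off the work surface, if the arm or the gripper's body presses on something with over 40 N, if the wrist force passes 120 N, or if a joint passes its speed limit or range.

ROBOT

A 6-joint arm with a two-finger parallel gripper is mounted at the origin on the work surface. World frame = base frame: x ahead of the robot, y to its left, z up, the work surface at z = 0. Lengths are in m, angles in rad, forces in N, time in s.
With the tool pointing down it reaches from about 0.35 to 0.775 m from the base axis. Payload 5.5 kg.
Tool frame: the origin (TCP) lies between the finger pads; the fingertips stand 22 mm ahead of it and the grasp point (between the pads) lies 3 mm ahead of it (env.finger_overhang is the distance from the TCP to the fingertips, in m); y points along the fingers, x is the direction in which the jaws open and shut, and the axes are right-handed (so a half turn about y gives the same grasp; the last joint's range is limited). The gripper opens to 85 mm and grips with 20 to 120 N. Pads are 22 mm wide; open, the fingers measure 114 mm over their backs; the gripper's body (76 mm by 85 mm) begins 54 mm behind the grasp point. The pads swing forward as they close: fully open they stand 13 mm farther back than shut.
Start: joints at [-1.37, 0.313, 0.046, 1.304, 0, 1.431], TCP at [0.192, -0.542, 0.253] pointing down, gripper open.
Joint ranges: [-2.76, 2.76], [-0.86, 1.69], [-1.03, 1.26], [-2.2, 2.34], [-1.47, 1.5], [-3.14, 3.14]. Speed limits (rad/s): [2.57, 2.57, 3.14, 3.14, 3.14, 3.14].

INTERFACE

Orientations are given as a unit quaternion [w, x, y, z].
In Python, from workcell import monitor, cams, job, env gives the robot as it stands.
- The arm moves only by the tool drive_tool, never from a script. Its argument "plan" is text: rows parted by semicolons, each of 7 numbers parted by spaces: the opening, from -1 (shut) to 1 (fully open), then the shift along the tool's x, y, z in mm, then the turn, a rotation vector about the tool's x, y, z in degrees. In form: gripper x y z rx ry rz; .... A call has 1 to 8 rows; each row shifts and turns the pose as measured when the row begins, along the tool's axes as they then stand; what a row does not reach is not made up. A row lasts 1/8 s, in which the tool goes at most 62.5 mm and 10.7 degrees, less where a joint would pass 70% of its speed; a pose out of reach is approached as far as the arm can. A call is refused whole if a number of a shift passes 62.5 or a number of a turn 10.7, either way. A call with a gripper value outside its range is refused whole. The fingers move at their own pace and stop on an object; "grip_force" is the grip in N (left out, the last holds). Time passes only in rows, so rows that do not move let the fingers close. It gives the time, the measured TCP pose, the force and the opening at its end, in the units of the state.
- monitor.get_state(): the state, without advancing time (a new reading comes with each control period).
- cams.read_camera(name): name is "scene" or "top" or "wrist"; returns (picture, depth): 420x560x3 uint8, red, green, blue; 420x560 float32, m along the optical axis (not along the pixel's ray), 0 where there is no reading.
- cams.calibration(name): a dict with "fx", "fy", "cx", "cy" (pixels), "D" ([k1, k2, p1, p2, k3] as OpenCV has them; the pictures are not rectified), "R" (3x3) and "t" (3): a world point X has camera coordinates R X + t. Camera axes: x right, y down, z forward; pixel columns grow to the right and rows downward; lengths in m; the calibration is good to about 2 mm. A picture is of the moment at which its call begins: read the wrist's pose just before it. calibration takes no time and is no camera call; for the wrist camera it gives the pose at the moment of the call.
- job.hand_in(): hands the job in, once; it reports no verdict.
The state is a dict: "clock": time; "joint_pos": joint angles; "qvel": joint speeds; "tau": joint torques, N m; "tcp_pos": TCP position; "orientation": TCP orientation; "wrist_force": force on the tool from outside, world axes, zero at the start; "ft_torque": the same for the moment, N m; "finger_gap": finger opening in m.
Only numpy, scipy, OpenCV 4.12 (cv2) and the standard library are available. Lean on these libraries where they do the work, as an engineer would, in place of code of your own. Each camera call takes 0.05 s, during which the arm holds its last target.

## Working session

There is one attempt and no reset: what is moved stays moved. The work goes in short steps, Python scripts to look and compute and a tool call to move; the robot and the scene stay as the last step left them, time stands still between calls to the robot, and variables do not carry over. Pictures are saved under pics/ and viewed, and the job is handed in when it is done.

Besides the shell and the picture viewer there is one more tool, called after "Request:" by a JSON object that holds its "api" and its "payload". drive_tool: Moves the arm, as the interface text tells. Its arguments: {"type":"object","properties":{"plan":{"type":"string"},"grip_force":{"type":"number"}},"required":["plan"]}

```bash
ls; mkdir -p pics; python3 - <<'E'
from workcell import monitor, cams, job, env
import cv2,numpy as np
s=monitor.get_state();print(s)
for n in ("scene","top"):
    p,d=cams.read_camera(n);np.savez(f"pics/{n}0.npz",p=p,d=d)
    cv2.imwrite(f"pics/{n}0.png",p[:,:,::-1]);print(n,cams.calibration(n))
E
```

```text
pics
{'clock': 0.0, 'joint_pos': array([-1.36957057e+00,  3.14016171e-01,  4.49665813e-02,  1.30359547e+00,
        2.76774631e-05,  1.43122530e+00]), 'qvel': array([-7.56781970e-05,  1.58875670e-03, -3.17846605e-04,  1.70250068e-03,
        2.14456757e-03,  6.09627010e-04]), 'tau': array([ 8.41090259e-04, -4.80629754e+01,  2.98531580e+01,  1.93648925e-02,
       -7.08863445e-05, -3.09836722e-06]), 'tcp_pos': array([ 0.19210526, -0.54145719,  0.25239479]), 'orientation': array([ 0.57800073, -0.57709104,  0.40844049, -0.40750148]), 'wrist_force': array([-0.22012115,  0.30419945, -0.52516747]), 'ft_torque': array([ 0.07658416, -0.00988235, -0.0951952 ]), 'finger_gap': 0.08546250643913493}
scene {'fx': 400.5467955254594, 'fy': 400.5467955254594, 'cx': 277.0603670602496, 'cy': 208.41795792676808, 'D': array([-0.07907298,  0.        ,  0.        ,  0.        ,  0.        ]), 'R': array([[-0.09295676,  0.99543635,  0.02157576],
       [ 0.6142718 ,  0.0743897 , -0.78558025],
       [-0.78360015, -0.05977161, -0.6183835 ]]), 't': array([ 0.03985946, -0.29061355,  1.41761404])}
top {'fx': 417.493618191609, 'fy': 417.493618191609, 'cx': 283.58897764798456, 'cy': 214.21020947549582, 'D': array([-0.00953347,  0.        ,  0.        ,  0.        ,  0.        ]), 'R': array([[-0.00274665, -0.99999113, -0.00319183],
       [-0.98229796,  0.00329587, -0.1872962 ],
       [ 0.18730505,  0.00262089, -0.9822983 ]]), 't': array([0.01065513, 0.57403748, 0.84700528])}
```

View pics/scene0.png

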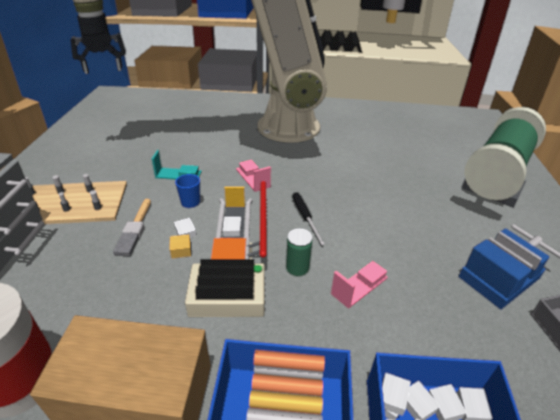

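View pics/top0.png

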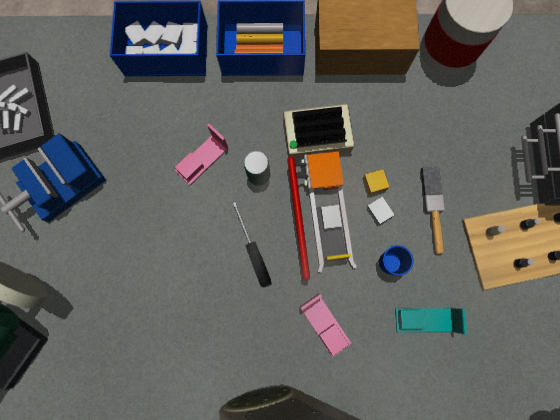

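Top view: red bar from (306,278) to (291,155), orange flap at (324,170), the yellow plate of the real carrier at (339,257), blank at (331,216). Look-alikes: pink at (203,158) and (325,325), and turquoise at (432,320). The pink one at (325,325) lies right behind the channel. The one between the rails with the yellow plate is the right one. Next I measure it.

```bash
cat > h.py <<'E'
import cv2,numpy as np
from workcell import monitor, cams, job, env
def ray(n,uv,c=None):
    c=c or cams.calibration(n);K=np.array([[c['fx'],0,c['cx']],[0,c['fy'],c['cy']],[0,0,1]])
    q=cv2.undistortPoints(np.array(uv,float).reshape(-1,1,2),K,np.array(c['D'])).reshape(-1,2)
    d=np.c_[q,np.ones(len(q))]@c['R']; o=-c['R'].T@c['t']; return o,d
def onz(n,uv,z,c=None):
    o,d=ray(n,uv,c);return o+d*((z-o[2])/d[:,2])[:,None]
def bydepth(n,uv,dep,c=None):
    o,d=ray(n,uv,c);return o+d*np.asarray(dep)[:,None]
def hsv(p): return cv2.cvtColor(p,cv2.COLOR_RGB2HSV)
E
python3 - <<'E'
from h import *
z=np.load('pics/top0.npz');p,d=z['p'],z['d'];H=hsv(p)
def m(lo,hi,box):
    M=cv2.inRange(H,lo,hi);B=np.zeros_like(M);x0,y0,x1,y1=box;B[y0:y1,x0:x1]=M[y0:y1,x0:x1];return B
red=m((0,150,80),(4,255,255),(280,145,315,285))|m((176,150,80),(180,255,255),(280,145,315,285))
ora=m((6,170,100),(17,255,255),(295,145,350,195))
yel=m((20,120,80),(33,255,255),(320,240,360,270))
for n,M in (('red',red),('ora',ora),('yel',yel)):
    v,u=np.nonzero(M);P=bydepth('top',np.c_[u,v],d[v,u]);print(n,len(u),u.min(),u.max(),v.min(),v.max(),'z pct',np.percentile(P[:,2],[5,50,95]).round(3))
    cs,_=cv2.findContours(M,cv2.RETR_EXTERNAL,cv2.CHAIN_APPROX_NONE);c=max(cs,key=cv2.contourArea)
    for zz in ((.054,) if n=='red' else (.042,.04) if n=='ora' else (.066,)):
        W=onz('top',c[:,0,:],zz);r=cv2.minAreaRect((W[:,:2]*1000).astype(np.float32));print(n,zz,r,cv2.boxPoints(r).round(1).tolist())
q=cv2.resize(p[140:290,260:380],None,fx=5,fy=5,interpolation=cv2.INTER_CUBIC)[:,:,::-1];cv2.imwrite('pics/crop0.png',cv2.resize(q,(480,600)))
E
```

```text
red 843 288 309 156 279 z pct [0.057 0.061 0.064]
red 0.054 ((570.6267700195312, -22.099029541015625), (271.821533203125, 15.091533660888672), 6.816379547119141) [[434.79998779296875, -30.700000762939453], [436.6000061035156, -45.70000076293945], [706.5, -13.5], [704.7000122070312, 1.5]]
ora 1101 307 342 151 188 z pct [0.036 0.039 0.042]
ora 0.042 ((677.434814453125, -83.56783294677734), (81.84716033935547, 71.5792007446289), 6.427762508392334) [[632.7999877929688, -52.599998474121094], [640.7999877929688, -123.69999694824219], [722.0999755859375, -114.5999984741211], [714.0999755859375, -43.400001525878906]]
ora 0.04 ((678.041259765625, -83.76864624023438), (82.0295639038086, 71.73871612548828), 6.427825927734375) [[633.2999877929688, -52.70000076293945], [641.2999877929688, -124.0], [722.7999877929688, -114.80000305175781], [714.7999877929688, -43.5]]
yel 87 327 350 254 259 z pct [0.006 0.065 0.068]
yel 0.066 ((481.701416015625, -105.61067199707031), (7.425746440887451, 49.25499725341797), 7.382491111755371) [[474.8999938964844, -81.69999694824219], [481.20001220703125, -130.5], [488.5, -129.60000610351562], [482.20001220703125, -80.69999694824219]]
```

View pics/crop0.png

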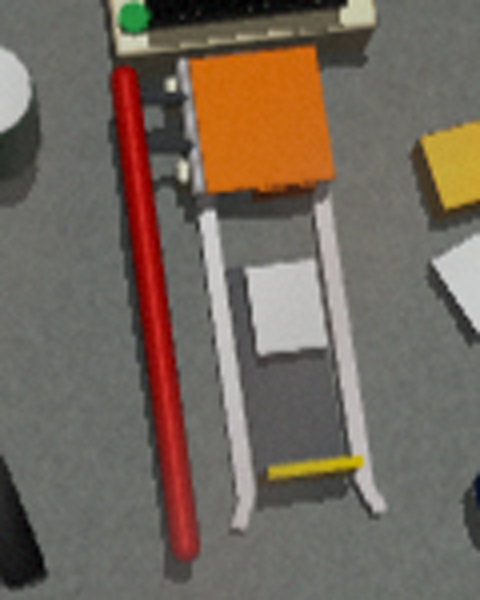

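The crop confirms the carrier choice: yellow plate at the tail between the rails, not pink or turquoise. Next I compute the station frame and the first move.

```bash
cat >> h.py <<'E'
from scipy.spatial.transform import Rotation as Ro
yaw=np.radians(6.8);ex=np.array([np.cos(yaw),np.sin(yaw),0]);ey=np.array([-ex[1],ex[0],0]);O=np.array([.6395,-.0862,0])
def st(P): P=np.asarray(P)-O; return np.array([P@ex,P@ey,P[2]])*1000
def w(x,y,z): return O+ex*x/1000+ey*y/1000+np.array([0,0,z/1000])
def tool(s=None):
    s=s or monitor.get_state();q=s['orientation'];return s,Ro.from_quat([q[1],q[2],q[3],q[0]])
def togo(x,y,z,flip=False):
    s,R=tool();g=-1 if flip else 1
    Z=g*ex;Y=np.array([0,0,-1.]);X=np.cross(Y,Z);T=Ro.from_matrix(np.c_[X,Y,Z])
    print('t',round(s['clock'],2),'st tcp',st(s['tcp_pos']).round(1),'gap',round(s['finger_gap']*1000,1),'F',s['wrist_force'].round(1),'j',s['joint_pos'].round(2))
    print('shift tool mm',(R.inv().apply(w(x,y,z)-s['tcp_pos'])*1000).round(1),'rotvec deg',np.degrees((R.inv()*T).as_rotvec()).round(2))
E
python3 - <<'E'
from h import *
togo(-182,37,252);togo(-182,37,252,True);print(tool()[1].as_matrix().round(3), env.finger_overhang)
E
```

```text
t 0.1 st tcp [-498.1 -399.1  252.5] gap 85.6 F [0.  0.7 0.1] j [-1.37  0.31  0.05  1.3   0.    1.43]
shift tool mm [-355.8    1.2  404.5] rotvec deg [-0.   12.73 -0.09]
t 0.1 st tcp [-498.1 -399.1  252.5] gap 85.6 F [0.  0.7 0.1] j [-1.37  0.31  0.05  1.3   0.    1.43]
shift tool mm [-355.8    1.2  404.5] rotvec deg [-1.4000e-01 -1.6727e+02  1.0000e-02]
[[ 0.334 -0.     0.942]
 [-0.942  0.002  0.334]
 [-0.002 -1.     0.   ]] 0.022
```

Request:
{"api": "drive_tool", "payload": {"plan": "0.41 0 0 0 0 6.4 0; 0.41 0 0 0 0 6.3 0; 0.41 -50 0 36 0 0 0; 0.41 -50 0 36 0 0 0; 0.41 -50 0 36 0 0 0; 0.41 -50 0 36 0 0 0; 0.41 -50 0 36 0 0 0; 0.41 -50 0 36 0 0 0"}}

```text
clock: 1.1
tcp_pos: [0.3747, -0.2158, 0.2492]
orientation: [0.526, -0.523, 0.476, -0.472]
wrist_force: [0.7, -0.2, 0.3]
finger_gap: 0.0602
```

```bash
python3 - <<'E'
from h import *
togo(-182,37,252)
E
```

```text
t 1.1 st tcp [-278.3  -97.3  249.2] gap 60.2 F [ 0.7 -0.2  0.3] j [-0.71  0.04 -0.29  1.24  0.    2.33]
shift tool mm [-135.9   -1.8   94.1] rotvec deg [ 0.03 -0.96 -0.42]
```

Request:
{"api": "drive_tool", "payload": {"plan": "0.41 -48 0 32 0 -0.9 -0.4; 0.41 -48 0 32 0 0 0; 0.41 -38 0 28 0 0 0; 0.41 0 0 0 0 0 0"}}

```text
clock: 1.6
tcp_pos: [0.4532, -0.0635, 0.2487]
orientation: [-0.53, 0.53, -0.468, 0.467]
wrist_force: [-0.8, -0.5, -0.8]
finger_gap: 0.0602
```

```bash
python3 - <<'E'
from h import *
togo(-180,37,120)
for n in('wrist','scene'):
    p,d=cams.read_camera(n);np.savez(f'pics/{n}1.npz',p=p,d=d);cv2.imwrite(f'pics/{n}1.png',p[:,:,::-1])
print(cams.calibration('wrist'))
E
```

```text
t 1.6 st tcp [-182.3   44.6  248.7] gap 60.2 F [-0.8 -0.5 -0.8] j [-0.32  0.09 -0.25  1.24  0.    2.7 ]
shift tool mm [  7.7 128.7   2.4] rotvec deg [ 0.05  0.35 -0.04]
{'fx': 317.9454662785011, 'fy': 317.9454662785011, 'cx': 281.4200542046515, 'cy': 212.31035371626507, 'D': array([-0.01842731,  0.        ,  0.        ,  0.        ,  0.        ]), 'R': array([[ 0.12167494, -0.99256944, -0.00105218],
       [-0.93943044, -0.11550292,  0.32269106],
       [-0.32041482, -0.03827497, -0.94650376]]), 't': array([-0.120315  ,  0.37723644,  0.51752769])}
```

View pics/wrist1.png

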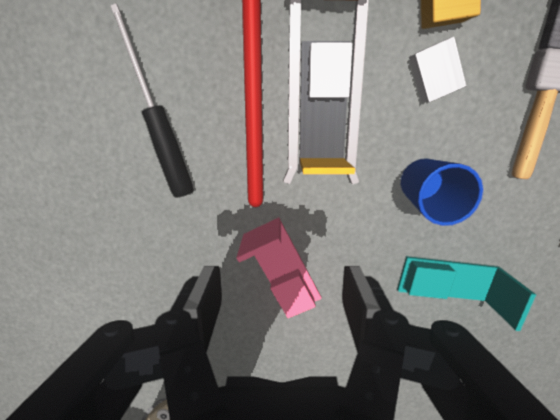

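Wrist view: bar tip at (255,203), yellow plate at (328,166), blank at (330,70), and the pink look-alike's plate at (262,240), just behind the bar tip. I cross-check the positions from this view.

```bash
python3 - <<'E'
from h import *
z=np.load('pics/wrist1.npz');p,d=z['p'],z['d'];H=hsv(p);c=cams.calibration('wrist')
def box(M,x0,y0,x1,y1):
    B=np.zeros_like(M);B[y0:y1,x0:x1]=M[y0:y1,x0:x1];return B
red=cv2.inRange(H,(0,150,80),(4,255,255))|cv2.inRange(H,(176,150,80),(180,255,255))
yel=cv2.inRange(H,(20,120,80),(33,255,255));pink=cv2.inRange(H,(160,60,60),(178,200,255))
for n,M,zz in(('red',box(red,235,0,275,215),.054),('yelfront',box(yel,290,140,370,190),.066),('pink',box(pink,230,210,330,325),.06)):
    v,u=np.nonzero(M);P=bydepth('wrist',np.c_[u,v],d[v,u],c)
    S=(P-O)@np.c_[ex,ey,[0,0,1]]*1000;print(n,len(u),'\n min',np.percentile(S,1,axis=0).round(1),'max',np.percentile(S,99,axis=0).round(1),'med',np.median(S,axis=0).round(1))
    if n=='red':
        W=onz('wrist',np.c_[u,v],.056,c);T=(W-O)@np.c_[ex,ey]*1000;l=np.polyfit(T[:,0],T[:,1],1);print('axis y(-198),y(-60),tip',np.polyval(l,[-198,-60]),T[:,0].min())
    if n[0]=='y':
        k=S[:,2]>62;print('plate top',S[k].min(0),S[k].max(0));
        print('edge lin',np.polyfit(S[k][:,1],S[k][:,0],1))
    if n=='pink': k=S[:,2]>45;print('high',S[k].min(0),S[k].max(0))
E
```

```text
red 3229 
 min [-195.3   61.8   55.3] max [-18.1  76.1  62.4] med [-94.2  68.7  59.7]
axis y(-198),y(-60),tip [69.30762685 68.9629133 ] -199.94783080617455
yelfront 388 
 min [-163.6  -27.2    7. ] max [-157.7   21.6   66.3] med [-160.3   -3.5   64.5]
plate top [-163.64041509  -27.90264502   62.01669145] [-100.34260962   42.33806163  367.98448029]
edge lin [ 7.09107960e-02 -1.60180022e+02]
pink 4115 
 min [-353.4   -3.9   -1.2] max [-232.8   88.7   65.7] med [-294.7   42.5   19.7]
high [-260.02006748   42.33806163   45.18518146] [-100.34260962   90.37324886  367.98448029]
```

Request:
{"api": "drive_tool", "payload": {"plan": "0.41 9 50 2 0 0.3 0; 0.41 0 50 0 0 0 0; 0.41 0 40 0 0 0 0; 0.41 0 0 0 0 0 0; 0.41 0 0 0 0 0 0"}}

```text
clock: 2.33
tcp_pos: [0.4545, -0.0812, 0.1074]
orientation: [-0.525, 0.526, -0.472, 0.474]
wrist_force: [0.9, -0.2, 0.2]
finger_gap: 0.0601
```

```bash
python3 - <<'E'
from h import *
togo(-180,35.5,95)
p,d=cams.read_camera('wrist');cv2.imwrite('pics/wrist2.png',p[:,:,::-1])
p,d=cams.read_camera('scene');cv2.imwrite('pics/scene2.png',cv2.resize(p[130:300,150:350],None,fx=3,fy=3,interpolation=cv2.INTER_CUBIC)[:,:,::-1])
E
```

```text
t 2.33 st tcp [-183.1   26.8  107.4] gap 60.1 F [ 0.9 -0.2  0.2] j [-0.35  0.2  -0.49  0.89 -0.    2.69]
shift tool mm [-8.7 12.4  3. ] rotvec deg [-0.05 -0.77  0.16]
```

View pics/wrist2.png

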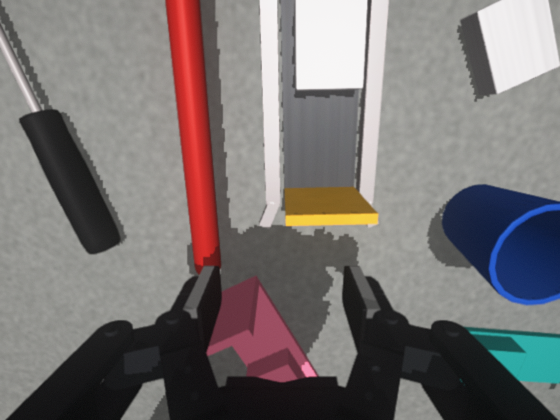

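View pics/scene2.png

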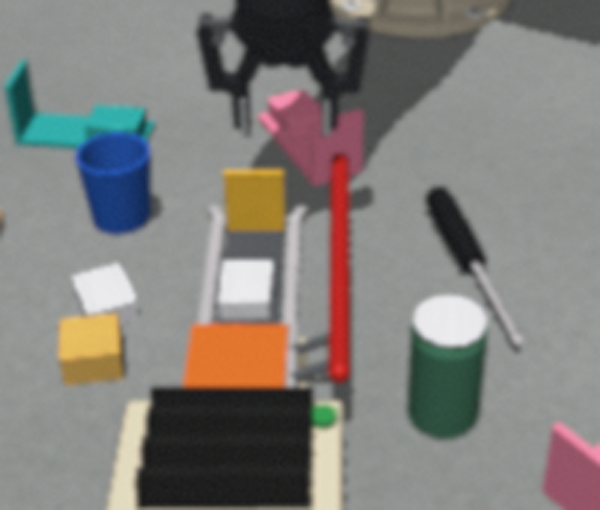

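The wrist view shows the left finger close to the bar tip (207,265). The right finger (355,275) is behind the yellow plate, whose edge is at (285–378,218). The TCP is about 9 mm too far right, so I correct that.

Request:
{"api": "drive_tool", "payload": {"plan": "0.41 -9 0 3 0 -0.7 0; 0.41 0 0 0 0 0 0; 0.41 0 0 0 0 0 0"}}

```text
clock: 2.8
tcp_pos: [0.4593, -0.0716, 0.1109]
orientation: [0.53, -0.528, 0.466, -0.472]
wrist_force: [1.9, -0.3, -0.0]
finger_gap: 0.06
```

```bash
python3 - <<'E'
from h import *
togo(-180,35.5,90)
p,d=cams.read_camera('wrist');cv2.imwrite('pics/wrist3.png',p[:,:,::-1])
togo(-180,35.5,90)
E
```

```text
t 2.8 st tcp [-177.2   35.8  110.9] gap 60.0 F [ 1.9 -0.3 -0. ] j [-0.33  0.19 -0.48  0.89 -0.    2.7 ]
shift tool mm [ 0.2 20.8 -2.9] rotvec deg [-0.42  0.04  0.32]
t 2.85 st tcp [-177.3   35.8  110.8] gap 60.4 F [ 0.1  0.3 -0.9] j [-0.33  0.19 -0.48  0.89 -0.    2.7 ]
shift tool mm [ 0.2 20.8 -2.9] rotvec deg [-0.41  0.04  0.32]
```

View pics/wrist3.png

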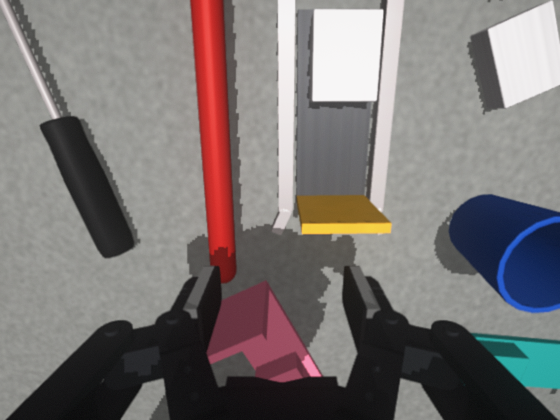

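```bash
python3 - <<'E'
from h import *
s,R=tool();c=cams.calibration('wrist');K=np.array([[c['fx'],0,c['cx']],[0,c['fy'],c['cy']],[0,0,1]])
for x in(-45,-37,-30,30,37,45):
  for z in(-11,11):
    P=s['tcp_pos']+R.apply(np.array([x,18,z])/1000)
    q,_=cv2.projectPoints(P[None],cv2.Rodrigues(c['R'])[0],c['t'],K,c['D']);print(x,z,q.ravel().round())
W=onz('wrist',[(223,281),(212,150),(232,150),(222,270),(300,233),(391,233)],.056,c);print(((W-O)@np.c_[ex,ey]*1000).round(1))
W=onz('wrist',[(300,225),(391,225),(300,233),(391,233)],.066,c);print(((W-O)@np.c_[ex,ey]*1000).round(1))
E
```

```text
-45 -11 [192. 301.]
-45 11 [187. 262.]
-37 -11 [207. 301.]
-37 11 [204. 262.]
-30 -11 [221. 301.]
-30 11 [218. 262.]
30 -11 [340. 301.]
30 11 [343. 262.]
37 -11 [354. 301.]
37 11 [357. 262.]
45 -11 [370. 301.]
45 11 [374. 262.]
[[-198.2   71.6]
 [-117.3   73. ]
 [-117.3   62.1]
 [-190.5   71.8]
 [-165.9   24.2]
 [-166.   -29.9]]
[[-157.1   25. ]
 [-157.1  -25.6]
 [-161.9   24.9]
 [-161.9  -26.2]]
```

Projected fingertips agree with the picture. The bar tip is at y≈71.7 and the plate is centred at y≈0, rear face at -162. Moving down onto the bar.

Request:
{"api": "drive_tool", "payload": {"plan": "0.41 0 8 -3 -0.4 0 0.3; 0.41 0 12 0 0 0 0; 0.41 0 0 0 0 0 0; 0.41 0 0 0 0 0 0"}}

```text
clock: 3.35
tcp_pos: [0.4555, -0.0718, 0.0887]
orientation: [-0.529, 0.529, -0.47, 0.469]
wrist_force: [-0.6, 0.9, 0.8]
finger_gap: 0.0602
```

```bash
python3 - <<'E'
from h import *
togo(-180,36,60)
E
```

```text
t 3.35 st tcp [-181.1   36.    88.7] gap 60.2 F [-0.6  0.9  0.8] j [-0.33  0.22 -0.51  0.84 -0.    2.69]
shift tool mm [ 0.1 28.7  1.1] rotvec deg [ 0.1   0.04 -0.04]
```

Request:
{"api": "drive_tool", "payload": {"plan": "0.41 0 10 0.5 0 0 0; 0.41 0 10 0 0 0 0; 0.41 0 8 0 0 0 0; 0.41 0 0 0 0 0 0; 0.41 0 0 0 0 0 0"}}

```text
clock: 3.98
tcp_pos: [0.4571, -0.0718, 0.0597]
orientation: [0.529, -0.529, 0.469, -0.469]
wrist_force: [-0.2, 0.6, 3.8]
finger_gap: 0.06
```

```bash
python3 - <<'E'
from h import *
togo(-180,36,58)
p,d=cams.read_camera('wrist');cv2.imwrite('pics/wrist4.png',p[:,:,::-1])
p,d=cams.read_camera('scene');cv2.imwrite('pics/scene4.png',cv2.resize(p[130:300,150:350],None,fx=3,fy=3,interpolation=cv2.INTER_CUBIC)[:,:,::-1])
E
```

```text
t 3.98 st tcp [-179.4   35.9   59.7] gap 60.0 F [-0.2  0.6  3.8] j [-0.33  0.26 -0.55  0.77  0.    2.69]
shift tool mm [-0.1  1.7 -0.6] rotvec deg [-0.03  0.05 -0.04]
```

View pics/wrist4.png

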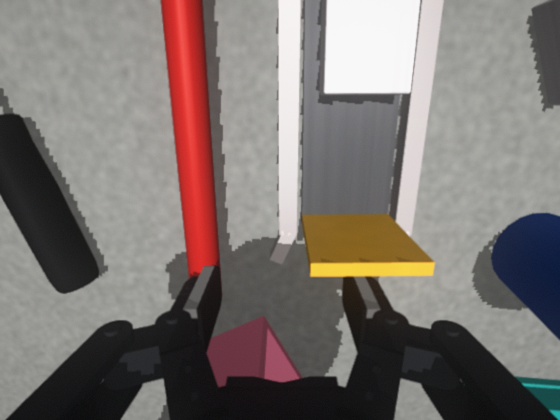

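View pics/scene4.png

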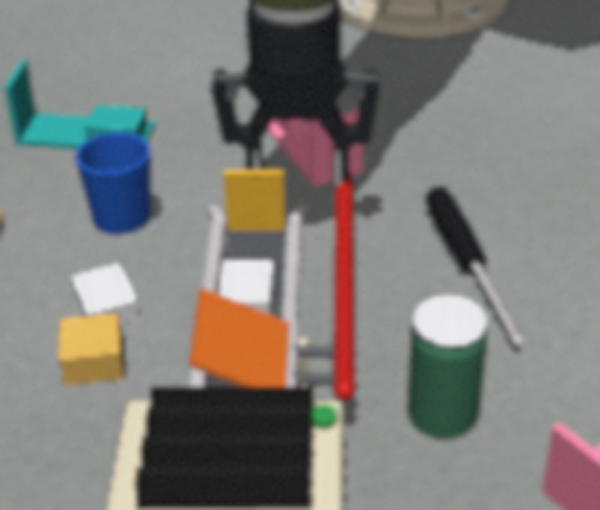

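The flap is opening; in the scene crop its right edge is raised at (200,295). I measure the angle from the orange points' heights.

```bash
cat >> h.py <<'E'
def flapang(name):
    for n in('top','scene'):
        p,d=cams.read_camera(n);H=hsv(p);M=cv2.inRange(H,(6,170,80),(17,255,255))
        v,u=np.nonzero((M>0)&(d>0));P=bydepth(n,np.c_[u,v],d[v,u]);S=(P-O)@np.c_[ex,ey,[0,0,1]]*1000
        k=(S[:,0]>8)&(S[:,0]<85)&(abs(S[:,1])<50)&(S[:,2]>30)&(S[:,2]<130);S=S[k]
        if len(S)>20:
            l=np.polyfit(S[:,1],S[:,2],1);print(n,'flap rad',round(float(np.arctan(-l[0])),3),len(S),'maxz',np.percentile(S[:,2],98).round(1))
        cv2.imwrite(f'pics/{name}_{n}.png',p[:,:,::-1])
def carrier():
    p,d=cams.read_camera('top');H=hsv(p);M=cv2.inRange(H,(20,120,80),(33,255,255))
    v,u=np.nonzero((M>0)&(d>0));P=bydepth('top',np.c_[u,v],d[v,u]);S=(P-O)@np.c_[ex,ey,[0,0,1]]*1000
    k=(abs(S[:,1])<33)&(S[:,2]>60)&(S[:,2]<72)&(S[:,0]<-30)&(S[:,0]>-200);S=S[k]
    if len(S):print('plate top n',len(S),'x med',np.median(S[:,0]).round(1),'slope',np.polyfit(S[:,1],S[:,0],1)[0].round(3),'y',S[:,1].min().round(1),S[:,1].max().round(1))
E
python3 - <<'E'
from h import *
flapang('f4');carrier()
E
```

```text
top flap rad 0.483 969 maxz 74.9
scene flap rad 0.489 687 maxz 74.1
```

Request:
{"api": "drive_tool", "payload": {"plan": "0.41 0 5 0 0 0 0; 0.41 0 4 0 0 0 0; 0.41 0 0 0 0 0 0; 0.41 0 0 0 0 0 0"}}

```text
clock: 4.72
tcp_pos: [0.4574, -0.0719, 0.0511]
orientation: [0.529, -0.529, 0.469, -0.47]
wrist_force: [0.2, 0.6, 5.4]
finger_gap: 0.0598
```

```bash
python3 - <<'E'
from h import *
flapang('f5');togo(-67,36,51)
E
```

```text
top flap rad 0.718 871 maxz 89.3
scene flap rad 0.733 609 maxz 88.8
t 4.83 st tcp [-179.1   35.7   51.1] gap 60.5 F [-1.1  0.3  5.3] j [-0.33  0.27 -0.56  0.74  0.    2.69]
shift tool mm [ -0.2   0.3 112.1] rotvec deg [-0.1   0.05  0.  ]
```

Flap at 0.72 rad, 5.3 N. Now I push along station x (tool z).

Request:
{"api": "drive_tool", "payload": {"plan": "0.41 0 0 4 0 0 0; 0.41 0 0 5 0 0 0; 0.41 0 0 5 0 0 0; 0.41 0 0 6 0 0 0; 0.41 0 0 6 0 0 0; 0.41 0 0 6 0 0 0; 0.41 0 0 0 0 0 0"}}

```text
clock: 5.7
tcp_pos: [0.4774, -0.0703, 0.0494]
orientation: [-0.52, 0.536, -0.474, 0.466]
wrist_force: [1.7, 1.6, 4.6]
finger_gap: 0.0606
```

```bash
python3 - <<'E'
from h import *
togo(-67,36,51)
flapang('f6');carrier()
p,d=cams.read_camera('wrist');cv2.imwrite('pics/wrist6.png',p[:,:,::-1])
E
```

```text
t 5.7 st tcp [-159.1   35.    49.4] gap 60.6 F [1.7 1.6 4.6] j [-0.3   0.32 -0.49  0.78 -0.01  2.72]
shift tool mm [-1.3 -3.9 92. ] rotvec deg [ 1.39 -0.15  0.3 ]
top flap rad 0.766 745 maxz 92.2
scene flap rad 0.785 590 maxz 92.2
```

View pics/wrist6.png

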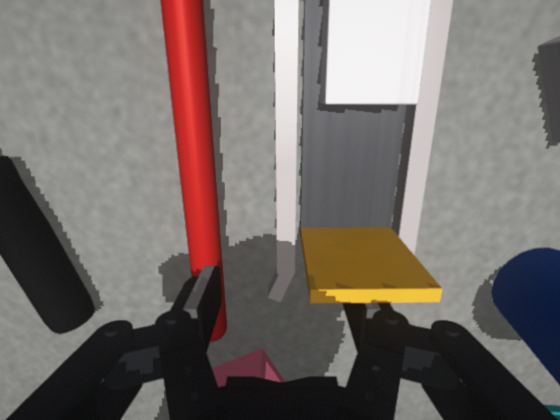

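Carrier moves with the finger on the plate (rear edge at (310–440,296)); the tool sank 2 mm and tilted 1.4°. I correct both while pushing on.

Request:
{"api": "drive_tool", "payload": {"plan": "0.41 -1 -2 6 1.4 0 0.3; 0.41 0 0 8 0 0 0; 0.41 0 0 8 0.2 0 0; 0.41 0 0 8 0 0 0; 0.41 0 0 0 0 0 0"}}

```text
clock: 6.52
tcp_pos: [0.4996, -0.0667, 0.0501]
orientation: [-0.524, 0.531, -0.473, 0.469]
wrist_force: [1.4, 0.1, 5.6]
finger_gap: 0.0604
```

```bash
python3 - <<'E'
from h import *
togo(-67,36,51)
E
```

```text
t 6.53 st tcp [-136.6   36.    50.1] gap 60.4 F [1.4 0.1 5.6] j [-0.29  0.34 -0.45  0.79 -0.01  2.74]
shift tool mm [-0.4 -1.6 69.6] rotvec deg [ 0.61 -0.28  0.09]
```

Request:
{"api": "drive_tool", "payload": {"plan": "0.41 0 -1 8 0.6 -0.2 0; 0.41 0 0 9 0.1 0 0; 0.41 0 0 9 0.3 0 0; 0.41 0 0 9 0.3 0 0; 0.41 0 0 9 0.2 0 0; 0.41 0 0 0 0 0 0"}}

```text
clock: 7.28
tcp_pos: [0.5339, -0.0622, 0.0493]
orientation: [-0.526, 0.529, -0.471, 0.47]
wrist_force: [2.9, 0.8, 4.5]
finger_gap: 0.0605
```

```bash
python3 - <<'E'
from h import *
togo(-67,36,51)
flapang('f7');carrier()
E
```

```text
t 7.28 st tcp [-102.    36.4   49.3] gap 60.5 F [2.9 0.8 4.5] j [-0.26  0.39 -0.37  0.81 -0.    2.76]
shift tool mm [ 0.2 -1.8 35. ] rotvec deg [ 0.19 -0.23  0.12]
scene flap rad 0.793 579 maxz 92.6
```

View pics/f7_scene.png

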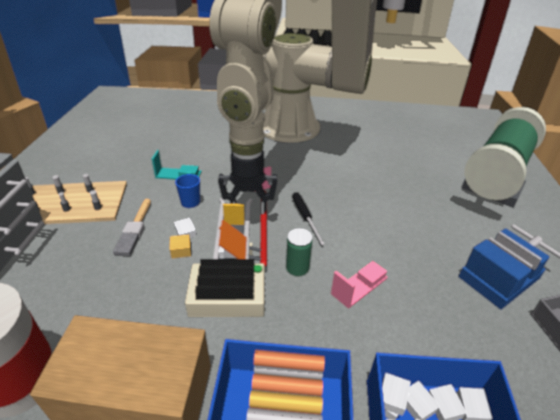

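Scene view: plate at (234,212) follows the finger, flap at (233,240) stays open (0.79 rad), bystanders unmoved. About 35 mm left.

Request:
{"api": "drive_tool", "payload": {"plan": "0.41 0 -1.5 7 0.2 -0.2 0; 0.41 0 0 8 0.2 0 0; 0.41 0 0 8 0.2 0 0; 0.41 0 0 7 0.2 0 0; 0.41 0 0 0 0 0 0"}}

```text
clock: 8.05
tcp_pos: [0.5579, -0.0589, 0.05]
orientation: [-0.527, 0.529, -0.47, 0.47]
wrist_force: [-0.1, 0.9, 5.2]
finger_gap: 0.0602
```

```bash
python3 - <<'E'
from h import *
togo(-67,36,51)
E
```

```text
t 8.05 st tcp [-77.8  36.8  50. ] gap 60.2 F [-0.1  0.9  5.2] j [-0.25  0.43 -0.31  0.83 -0.    2.78]
shift tool mm [ 0.7 -1.1 10.8] rotvec deg [ 0.1  -0.11  0.12]
```

Request:
{"api": "drive_tool", "payload": {"plan": "0.41 0.5 -1 5 0.1 0 0; 0.41 0 0 4 0.1 0 0; 0.41 0 0 3 0.1 0 0; 0.41 0 0 0 0 0 0"}}

```text
clock: 8.55
tcp_pos: [0.5659, -0.0584, 0.0503]
orientation: [-0.526, 0.53, -0.471, 0.47]
wrist_force: [-1.7, -0.1, 4.7]
finger_gap: 0.0603
```

```bash
python3 - <<'E'
from h import *
togo(-67,36,51)
E
```

```text
t 8.55 st tcp [-69.8  36.3  50.3] gap 60.3 F [-1.7 -0.1  4.7] j [-0.24  0.45 -0.29  0.84 -0.    2.78]
shift tool mm [ 0.3 -0.8  2.8] rotvec deg [ 0.34 -0.2   0.14]
```

Nearing the stop; I advance gently until the push force rises.

Request:
{"api": "drive_tool", "payload": {"plan": "0.41 0 -0.5 3 0.3 0 0; 0.41 0 0 3 0.1 0 0; 0.41 0 0 3 0.1 0 0"}}

```text
clock: 8.93
tcp_pos: [0.5661, -0.0584, 0.0497]
orientation: [-0.522, 0.532, -0.474, 0.469]
wrist_force: [-11.6, -1.4, 12.4]
finger_gap: 0.0602
```

```bash
python3 - <<'E'
from h import *
togo(-67,36,51)
flapang('f8');carrier()
p,d=cams.read_camera('wrist');np.savez('pics/w8.npz',p=p,d=d);cv2.imwrite('pics/wrist8.png',p[:,:,::-1])
E
```

```text
t 8.93 st tcp [-69.6  36.3  49.7] gap 60.2 F [-11.6  -1.4  12.4] j [-0.24  0.45 -0.28  0.86 -0.01  2.79]
shift tool mm [ 0.3 -1.4  2.6] rotvec deg [ 0.88 -0.4   0.22]
scene flap rad 0.785 578 maxz 91.9
```

View pics/wrist8.png

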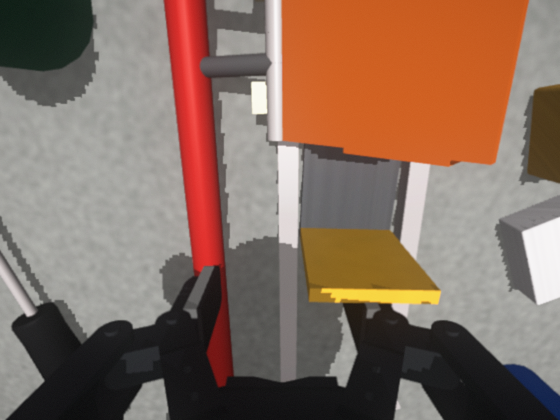

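Push force 11.6 N with the TCP stalled at -69.6 mm, so it looks home. I check plate-to-flap distance (flap front edge at row ~145–165, plate top edge at row ~296).

```bash
python3 - <<'E'
from h import *
z=np.load('pics/w8.npz');p,d=z['p'],z['d'];H=hsv(p);c=cams.calibration('wrist')
for n,lo,hi in(('yel',(20,120,80),(33,255,255)),('ora',(6,170,80),(17,255,255))):
    M=cv2.inRange(H,lo,hi);v,u=np.nonzero((M>0)&(d>0)&(np.arange(560)[None]>270)&(np.arange(560)[None]<530));
    S=(bydepth('wrist',np.c_[u,v],d[v,u],c)-O)@np.c_[ex,ey,[0,0,1]]*1000
    if n=='yel': k=(S[:,2]>55)&(S[:,2]<75)&(abs(S[:,1])<40);S=S[k];print(n,np.percentile(S,[1,50,99],axis=0).round(1),'slope',np.polyfit(S[:,1],S[:,0],1))
    else:
        k=(S[:,2]>30);S=S[k]
        for y0 in(-20,0,20):
            q=S[abs(S[:,1]-y0)<3];
            if len(q): print(n,y0,'front x',np.percentile(q[:,0],1).round(1),'z',np.median(q[:,2]).round(1))
z=np.load('pics/top0.npz');p,d=z['p'],z['d']
# housing cream front edge at start
H=hsv(p);M=cv2.inRange(H,(15,20,140),(35,110,255));v,u=np.nonzero(M);k=(u>280)&(u<360)&(v>95)&(v<160);u,v=u[k],v[k]
S=(bydepth('top',np.c_[u,v],d[v,u])-O)@np.c_[ex,ey,[0,0,1]]*1000;q=S[S[:,2]>60];print('housing top x,y range',np.percentile(q,[1,99],axis=0).round(1))
E
```

```text
yel [[-58.8 -23.6  55.3]
 [-53.6   2.8  64.3]
 [-51.6  24.7  65.9]] slope [ 4.65049886e-02 -5.43349486e+01]
ora -20 front x 0.7 z 89.4
ora 0 front x -1.3 z 75.8
ora 20 front x 0.5 z 55.6Traceback (most recent call last):
  File "<stdin>", line 15, in <module>
    return _quantile_unchecked(
        a, q, axis, out, overwrite_input, method, keepdims, weights)
    return _ureduce(a,
                    func=_quantile_ureduce_func,
    ...<5 lines>...
                    overwrite_input=overwrite_input,
                    method=method)
    r = func(a, **kwargs)
    result = _quantile(arr,
                       quantiles=q,
    ...<2 lines>...
                       out=out,
                       weights=wgt)
    slices_having_nans = np.isnan(arr[-1, ...])
                                  ~~~^^^^^^^^^
IndexError: index -1 is out of bounds for axis 0 with size 0
```

Plate rear is 57–58 mm in front of the flap front (56 expected, within calibration), and 11 N resistance confirms the stop. I back off horizontally first while still holding the bar, then raise.

Request:
{"api": "drive_tool", "payload": {"plan": "0.41 0 0 -4 0 0 0; 0.41 0 0 -6 0 0 0; 0.41 0 0 -6 0 0 0; 0.41 0 0 0 0 0 0"}}

```text
clock: 9.62
tcp_pos: [0.56, -0.0616, 0.0537]
orientation: [-0.526, 0.528, -0.468, 0.475]
wrist_force: [-2.5, -1.4, 5.0]
finger_gap: 0.0599
```

```bash
python3 - <<'E'
from h import *
togo(-80,36,51)
p,d=cams.read_camera('wrist');cv2.imwrite('pics/wrist9.png',p[:,:,::-1])
E
```

```text
t 9.62 st tcp [-76.   33.8  53.7] gap 59.9 F [-2.5 -1.4  5. ] j [-0.25  0.43 -0.31  0.83 -0.01  2.78]
shift tool mm [-2.2  2.7 -4. ] rotvec deg [-0.25 -0.45  0.44]
```

View pics/wrist9.png

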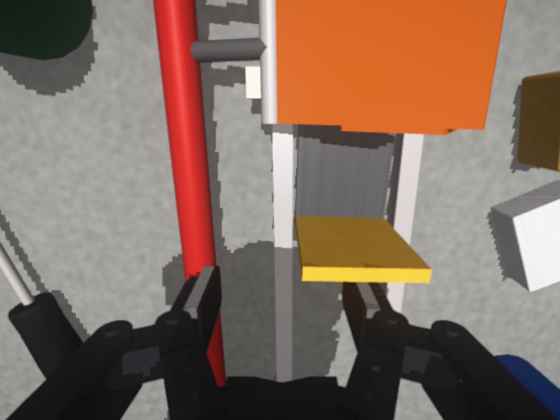

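Finger is clear of the plate (rear edge row 275, finger tip row ~290). I back off a bit more, then rise.

Request:
{"api": "drive_tool", "payload": {"plan": "0.41 -1 0 -6 0 0 0; 0.41 0 0 -4 0 0 0; 0.41 0 -7 0 0 0 0; 0.41 0 -8 0 0 0 0; 0.41 0 -8 0 0 0 0; 0.41 0 -12 0 0 0 0; 0.41 0 -30 0 0 0 0; 0.41 0 -40 0 0 0 0"}}

```text
clock: 10.68
tcp_pos: [0.5465, -0.0626, 0.1581]
orientation: [-0.523, 0.53, -0.47, 0.474]
wrist_force: [0.6, -0.0, 0.0]
finger_gap: 0.0601
```

Request:
{"api": "drive_tool", "payload": {"plan": "0.41 0 -50 0 0 0 0; 0.41 0 -50 -40 0 0 0; 0.41 0 0 -50 0 0 0; 0.41 0 0 -30 0 0 0; 0.41 0 0 0 0 0 0; 0.41 0 0 0 0 0 0"}}

```text
clock: 11.42
tcp_pos: [0.4239, -0.0704, 0.2631]
orientation: [-0.525, 0.53, -0.471, 0.471]
wrist_force: [-0.1, 0.0, -0.0]
finger_gap: 0.0603
```

```bash
python3 - <<'E'
from h import *
togo(-180,36,250)
flapang('f10');carrier()
p,d=cams.read_camera('wrist');cv2.imwrite('pics/wrist10.png',p[:,:,::-1])
p=cv2.imread('pics/f10_top.png');cv2.imwrite('pics/crop10.png',cv2.resize(p[90:300,230:450],None,fx=2.7,fy=2.7,interpolation=cv2.INTER_CUBIC))
togo(-180,36,250)
E
```

```text
t 11.43 st tcp [-212.2   41.2  263.1] gap 60.3 F [-0.1  0.  -0. ] j [-0.35  0.03 -0.27  1.27 -0.01  2.68]
shift tool mm [ 5.  12.9 32.3] rotvec deg [ 0.31 -0.3   0.32]
top flap rad -0.005 968 maxz 42.1
scene flap rad 0.003 580 maxz 40.9
plate top n 55 x med -55.3 slope 0.028 y -10.8 25.9
t 11.62 st tcp [-211.8   40.9  262.6] gap 60.3 F [1.3 0.2 0.5] j [-0.35  0.03 -0.27  1.27 -0.01  2.68]
shift tool mm [ 4.7 12.4 31.9] rotvec deg [ 0.36 -0.28  0.32]
```

View pics/wrist10.png

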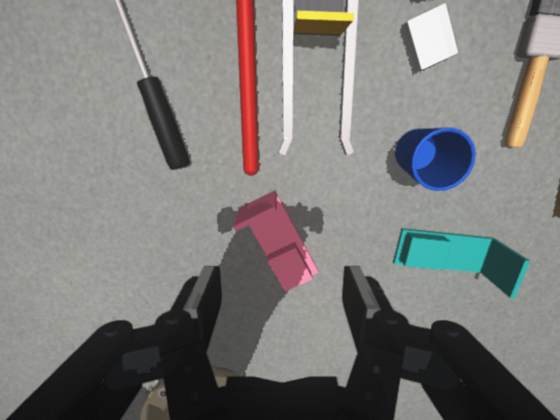

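View pics/crop10.png

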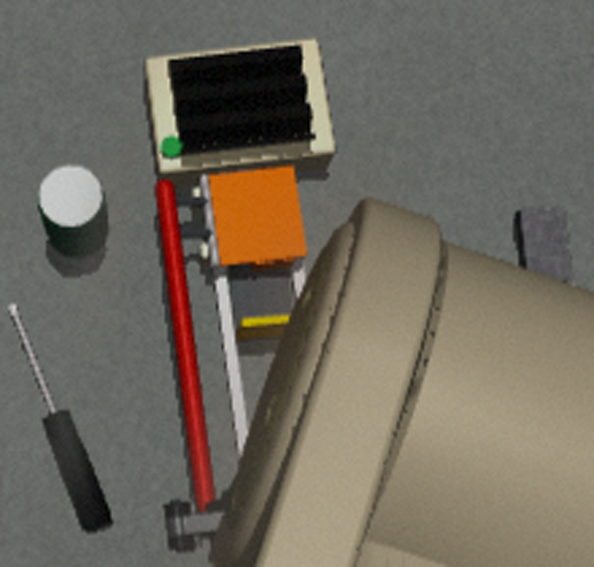

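Final views: flap shut (0.00 rad in both cameras), plate at crop pixel (265,322), which puts carrier x between about 5 and 7 mm. Bystanders are in place and the robot touches nothing.

```bash
python3 -c "
from workcell import job
print(job.hand_in())"
```

```text
the job is handed in; nothing more can be done
None
```

I loaded the blank and handed the job in at about 11.7 s; the hand-in gives no verdict, so the result below rests on my own checks.

**What I did:**
- One finger held the red bar down, with the flap at 0.72–0.79 rad whenever I measured it and about 5 N on the bar.
- The other finger pushed the carrier by its yellow plate until it stalled against the end stop at 11.6 N.
- I backed off horizontally with the bar still held, then rose so the flap shut behind the blank.

**Last checks:**
- **Flap:** it reads -0.005 rad from the top camera and 0.003 rad from the scene camera, so it is shut.
- **Carrier:** in my measured frame its origin is at station x ≈ 4.7 mm, against 7 mm nominal and an allowed range of 2 to 12 mm.
- **Robot and bystanders:** the wrist force read near zero with the arm well clear. By eye in the final pictures, none of the visible bystanders had moved. The brass block was hidden by the arm and only partly seen after the push.

**What disagreed:** the 2 mm shortfall on the carrier fits my station frame being about 2–3 mm off in x. The flap's measured centre showed the same offset at the start. The wrist and top cameras also disagreed by about 3 mm on the bar's y position, and I aimed between them. The tool sank about 2 mm and tilted up to 1.4° while pushing, which I corrected on the way.

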